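# Stroke down the curved row of specimen tabs

## Task

All five specimens on the curved inspection board have been examined: run the fingertips lightly along the curved row of upright metal tabs in one low stroke, starting at the end with the small round post, so that the tabs fall one after another and all five lie flat. Keep the fingertips down at the row until the last tab has fallen, leave the specimens and the other things where they stand, then lift the hand clear.

Things in the scene. Friction and masses are not known exactly. Their poses are not given: they have to be found in the camera images.
- board: flat grey board fixed to the table, 125 (x) x 260 (y) x 10 mm; origin at the centre of its underside. Its five brass tabs stand on an arc of radius 145 mm about board point x = -107.5 mm, y = 0, at -44 (tab 1), -22, 0, 22, 44 (tab 5) degrees from board +x. Five loose mounts stand inside it on radius 95 mm at the same angles, 35 mm clear of the tab row: room for closed fingers
- start_post (a point): centre of the top of a low round brass post, 14 mm diameter and 14 mm high, on the board's corner beside tab 1 (24 mm above the table): marks the start of the row
- tab_1_hinge (a point): hinge axis of tab 1, at the middle of the tab, 13.5 mm above the table; x, y, z axes as the board's
- tab_1 (a joint): angle of tab 1, rounded brass blade 16 mm wide, 28 mm from hinge to tip (tip 41 mm above the table): 0 to 0.1 at the start = leaning up to 0.30 rad back towards the start of the row; 0.30 = upright; past that it drops by itself to 1.80 = flat (top 17 mm above the table), pointing along the row towards tab 5. Turns only that way; under 1 N tips it
- tab_2_hinge (a point): hinge axis of tab 2, at the middle of the tab, 13.5 mm above the table; x, y, z axes as the board's
- tab_2 (a joint): angle of tab 2, rounded brass blade 16 mm wide, 28 mm from hinge to tip (tip 41 mm above the table): 0 to 0.1 at the start = leaning up to 0.30 rad back towards the start of the row; 0.30 = upright; past that it drops by itself to 1.80 = flat (top 17 mm above the table), pointing along the row towards tab 5. Turns only that way; under 1 N tips it
- tab_3_hinge (a point): hinge axis of tab 3, at the middle of the tab, 13.5 mm above the table; x, y, z axes as the board's
- tab_3 (a joint): angle of tab 3, rounded brass blade 16 mm wide, 28 mm from hinge to tip (tip 41 mm above the table): 0 to 0.1 at the start = leaning up to 0.30 rad back towards the start of the row; 0.30 = upright; past that it drops by itself to 1.80 = flat (top 17 mm above the table), pointing along the row towards tab 5. Turns only that way; under 1 N tips it
- tab_4_hinge (a point): hinge axis of tab 4, at the middle of the tab, 13.5 mm above the table; x, y, z axes as the board's
- tab_4 (a joint): angle of tab 4, rounded brass blade 16 mm wide, 28 mm from hinge to tip (tip 41 mm above the table): 0 to 0.1 at the start = leaning up to 0.30 rad back towards the start of the row; 0.30 = upright; past that it drops by itself to 1.80 = flat (top 17 mm above the table), pointing along the row towards tab 5. Turns only that way; under 1 N tips it
- tab_5_hinge (a point): hinge axis of tab 5, at the middle of the tab, 13.5 mm above the table; x, y, z axes as the board's
- tab_5 (a joint): angle of tab 5, rounded brass blade 16 mm wide, 28 mm from hinge to tip (tip 41 mm above the table): 0 to 0.1 at the start = leaning up to 0.30 rad back towards the start of the row; 0.30 = upright; past that it drops by itself to 1.80 = flat (top 17 mm above the table), pointing along the row towards tab 5. Turns only that way; under 1 N tips it
- mount_1: specimen mount, round puck, 30 mm diameter, 15 mm high, black, standing loose on the board by one of the tabs (any of the five); origin at the centre of its underside. Not to be moved
- mount_2: specimen mount, round puck, 30 mm diameter, 17 mm high, black, standing loose on the board by one of the tabs (any of the five); origin at the centre of its underside. Not to be moved
- mount_3: specimen mount, round puck, 30 mm diameter, 14 mm high, red, standing loose on the board by one of the tabs (any of the five); origin at the centre of its underside. Not to be moved
- mount_4: specimen mount, round puck, 25 mm diameter, 20 mm high, cream, standing loose on the board by one of the tabs (any of the five); origin at the centre of its underside. Not to be moved
- mount_5: specimen mount, round puck, 30 mm diameter, 13 mm high, green, standing loose on the board by one of the tabs (any of the five); origin at the centre of its underside. Not to be moved
- eyepiece: microscope eyepiece, 35 mm diameter, 45 mm high, standing on the table to the right of the board; origin at the centre of its underside. Not to be moved
- objective_can: black cylindrical objective can, 36 mm diameter, 62 mm high, standing on the table to the right; origin at the centre of its underside. Not to be moved
- gauge_block: steel gauge block 16 x 35 x 24 mm on the table to the right; origin at the centre of its underside. Not to be moved

How it is judged:
On the way, in this order (a step that is already met when the one before it is completed fails the run):
1. tab 1 has gone over (value of joint tab_1 above 0.9 rad).
2. tab 2 has gone over (value of joint tab_2 above 0.9 rad).
3. tab 3 has gone over (value of joint tab_3 above 0.9 rad).
4. tab 4 has gone over (value of joint tab_4 above 0.9 rad).
5. tab 5 has gone over (value of joint tab_5 above 0.9 rad).
At the end, for the whole second after the job is handed in: all five tabs lie flat (joint over 1.6 rad of 1.80), and every mount and the three bystanders are within 6 mm of where they started (value of joint each of tab_1, tab_2, tab_3, tab_4, tab_5 above 1.6 rad and distance of each of mount_1, mount_2, mount_3, mount_4, mount_5, eyepiece, objective_can, gauge_block from where it was at the start of the episode below 0.006 m); the robot touches nothing.
It fails at once if the hand is lifted away from the row (tool point over 80 mm above the table) between the first tab and the last (value of joint tab_1 above 0.9 rad and value of joint tab_5 below 0.9 rad and height (world z) of the grasp point above 0.08 m).
It fails at once if the board or its tabs are pressed with more than 15 N (contact force between any of the fingers, the arm and board above 15 N).
It fails at once if a specimen mount or a bystander is moved by more than 6 mm or lifted (distance of any of mount_1, mount_2, mount_3, mount_4, mount_5, eyepiece, objective_can, gauge_block from where it was at the start of the episode above 0.006 m).
It also fails if it takes over 48 s, if anything falls off the work surface, if the arm or the gripper's body presses on something with over 40 N, if the wrist force passes 120 N, or if a joint passes its speed limit or range.

## Robot

A 7-joint arm with a two-finger parallel gripper is mounted at the origin on a cart in front of the work surface, level with it; the furniture and walls round the work are solid. World frame = base frame: x ahead of the robot, y to its left, z up, the work surface at z = 0. Lengths are in m, angles in rad, forces in N, time in s.
With the tool pointing down it reaches from about 0.4 to 0.9 m from the base axis. Payload 5.6 kg.
Tool frame: the origin (TCP) lies between the finger pads, 19 mm behind the fingertips; this is the grasp point; z points along the fingers, y is the line along which they close (so a half turn about z gives the same grasp; the last joint's range is limited). The gripper opens to 92 mm and grips with 3 to 60 N. Pads are 20 mm wide; open, the fingers measure 128 mm over their backs; the gripper's body (75 mm by 189 mm) begins 69 mm behind the grasp point.
Start: joints at [-1.183, 0.468, -0.012, 1.603, 0.006, 1.071, -0.056], TCP at [0.271, 0.591, 0.233] pointing down, gripper open.
Joint ranges: [-2.53, 2.53], [-0.31, 2.02], [-1.57, 1.55], [0.28, 2.44], [-1.29, 4.43], [0.15, 1.84], [-2.92, 2.92]. Speed limits (rad/s): [2.57, 2.57, 3.14, 3.14, 3.14, 3.14, 3.14].

## Interface

Orientations are given as a 3x3 rotation matrix whose columns are the frame's x, y, z axes.
In Python, from station import env, effector, solver, viewer, workorder, search_frame, tip_of gives the robot as it stands. Calls block until the motion is done:
- env.reach(position, orientation): joint-space move of the TCP to a pose.
- env.movel(position, frame=None, rate=0.15): straight line of the TCP; frame=None keeps the orientation; rate is the mean speed in m/s.
- env.goto_joints(angles): joint-space move.
- effector.release() and effector.grasp(squeeze=None): open the fingers fully, or close them until they stop; squeeze is the grip in N (None keeps the last).
- env.pause(seconds).
- solver.inverse_kinematics(position, orientation): joint angles nearest the present ones, or None.
- env.sense(): the state.
- viewer.read_camera(name): name is "scene" or "top" or "wrist"; returns (picture, depth): 384x512x3 uint8, red, green, blue; 384x512 float32, m along the optical axis (not along the pixel's ray), 0 where there is no reading.
- viewer.camera_info(name): a dict with "intrinsics" (3x3 intrinsics, pixels), "eye" and "rotation" of the camera in the world; the wrist camera has in their place "T_tool_cam" (4x4, takes a point from camera to tool coordinates, whose origin is the TCP and whose axes are the flange's). Camera axes: x right, y up, looking along -z (the intrinsics and any distortion apply to the point x, -y, -z); pixel columns grow to the right and rows downward; lengths in m; the calibration is good to about 2 mm. A picture is of the moment at which its call begins: read the wrist's pose just before it. camera_info takes no time and is no camera call.
A pose or a line that the arm cannot do raises env.PlanningError and nothing moves.
- workorder.finish_job(): hands the job in; it is judged then, once.
Trained networks look in the newest picture that a camera, given by its name, has taken for a name from the list of things; names that differ only in an ending like _2 or _b are one class to them, and where a whole thing is asked for, a point or a joint stands for the part that bears it (a point fixed in the world has none). Each returns a list of dicts, best first, with "score" (0 to 1); they miss things now and then, are a little off and sometimes report something else, mostly with a low value. They report only what shows in the picture. A call takes as long as a camera call.
- search_frame(camera, name): "at" ([x, y, z] in m, in world coordinates, good to about 4 mm: the middle of the surface that is visible of it).
- tip_of(camera, name): "at" ([x, y, z] in m, in world coordinates, good to about 4 mm: a listed point, or the origin of a listed thing).
The state is a dict: "t": time; "joint_positions": joint angles; "joint_velocities": joint speeds; "tau": joint torques, N m; "ee_pos": TCP position; "tcp_rot": TCP orientation; "wrist_force": force on the tool from outside, world axes, zero at the start; "moment": the same for the moment, N m; "gripper_width": finger opening in m; "grasp_force": force on a finger pad.
Only numpy, scipy, OpenCV 4.12 (cv2) and the standard library are available. Lean on these libraries where they do the work, as an engineer would, in place of code of your own. Each camera call takes 0.05 s, during which the arm holds its last target. There are 200 camera calls.

## Working session

There is one attempt and no reset: what is moved stays moved. The work goes in short steps, each a Python script; the robot and the scene stay as the last script left them, time stands still between calls to the robot, and variables do not carry over. Pictures are saved under pics/ and viewed, at most 10 in all, crops included, and the job is handed in when it is done.

```bash
mkdir -p pics; python3 - <<'E'
from station import *
import cv2
for c in ("top","scene"):
    p,d=viewer.read_camera(c); cv2.imwrite(f"pics/{c}0.png",p[:,:,::-1])
    i=viewer.camera_info(c); print(c,i)
    for n in ["board","start_post"]+["tab_1_hinge","mount_1","mount_3","mount_4","mount_5","eyepiece","objective_can","gauge_block"]:
        print(n,[(r["at"].round(3).tolist() if hasattr(r["at"],"round") else [round(v,3) for v in r["at"]],round(r["score"],2)) for r in tip_of(c,n)])
s=env.sense();print(s["t"],s["ee_pos"],s["tcp_rot"],s["gripper_width"])
E
```

```text
top {'intrinsics': array([[430.15466031,   0.        , 256.96811169],
       [  0.        , 430.15466031, 197.87561922],
       [  0.        ,   0.        ,   1.        ]]), 'eye': array([0.43850633, 0.0056989 , 0.91254429]), 'rotation': array([[-0.00135122,  0.99183559, -0.12751602],
       [-0.99936284,  0.00320869,  0.03554732],
       [ 0.03566626,  0.1274828 ,  0.9911993 ]])}
board [([0.535, 0.158, 0.0], 0.55), ([0.566, 0.113, 0.016], 0.3)]
start_post [([0.523, 0.16, 0.012], 0.66), ([0.595, 0.055, 0.026], 0.56)]
tab_1_hinge [([0.544, 0.06, 0.006], 0.88), ([0.574, 0.165, 0.012], 0.41)]
mount_1 [([0.503, 0.09, 0.013], 0.72), ([0.512, 0.189, 0.012], 0.59), ([0.515, 0.123, 0.011], 0.49), ([0.518, 0.16, 0.013], 0.48), ([0.544, 0.061, 0.008], 0.33)]
mount_3 [([0.503, 0.09, 0.013], 0.72), ([0.512, 0.189, 0.012], 0.59), ([0.515, 0.123, 0.011], 0.49), ([0.518, 0.16, 0.013], 0.48), ([0.544, 0.061, 0.008], 0.33)]
mount_4 [([0.503, 0.09, 0.013], 0.72), ([0.512, 0.189, 0.012], 0.59), ([0.515, 0.123, 0.011], 0.49), ([0.518, 0.16, 0.013], 0.48), ([0.544, 0.061, 0.008], 0.33)]
mount_5 [([0.503,
[... 1201 characters left out ...]
0.01], 0.75), ([0.516, 0.127, 0.011], 0.56), ([0.519, 0.159, 0.012], 0.5), ([0.502, 0.089, 0.01], 0.48), ([0.485, 0.217, 0.008], 0.46)]
mount_5 [([0.503, 0.192, 0.01], 0.75), ([0.516, 0.127, 0.011], 0.56), ([0.519, 0.159, 0.012], 0.5), ([0.502, 0.089, 0.01], 0.48), ([0.485, 0.217, 0.008], 0.46)]
eyepiece [([0.487, -0.167, -0.0], 0.5), ([0.595, 0.055, 0.024], 0.45)]
objective_can [([0.636, -0.236, 0.006], 0.59)]
gauge_block [([0.479, -0.27, 0.001], 0.69), ([0.5, 0.087, 0.013], 0.21)]
1.1 [0.27147965 0.59058934 0.23328637] [[-9.08592836e-01  4.17682961e-01  5.10702695e-05]
 [ 4.17682961e-01  9.08592837e-01  5.58203591e-06]
 [-4.40705598e-05  2.64029792e-05 -9.99999999e-01]] 0.09182929518058754
```

```bash
python3 - <<'E'
import cv2
for c,b in (("top",(100,300,60,300)),("scene",(100,384,100,400))):
    p=cv2.imread(f"pics/{c}0.png"); print(p.shape)
p=cv2.imread("pics/top0.png");cv2.imwrite("pics/topb.png",cv2.resize(p,(800,600),interpolation=cv2.INTER_CUBIC))
p=cv2.imread("pics/scene0.png");cv2.imwrite("pics/sceneb.png",cv2.resize(p,(800,600),interpolation=cv2.INTER_CUBIC))
E
```

```text
(384, 512, 3)
(384, 512, 3)
```

View pics/topb.png

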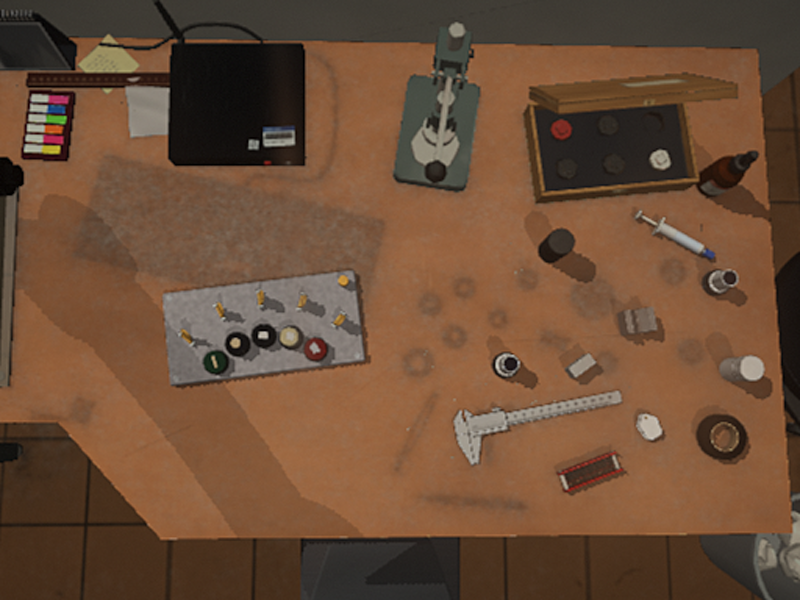

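View pics/sceneb.png

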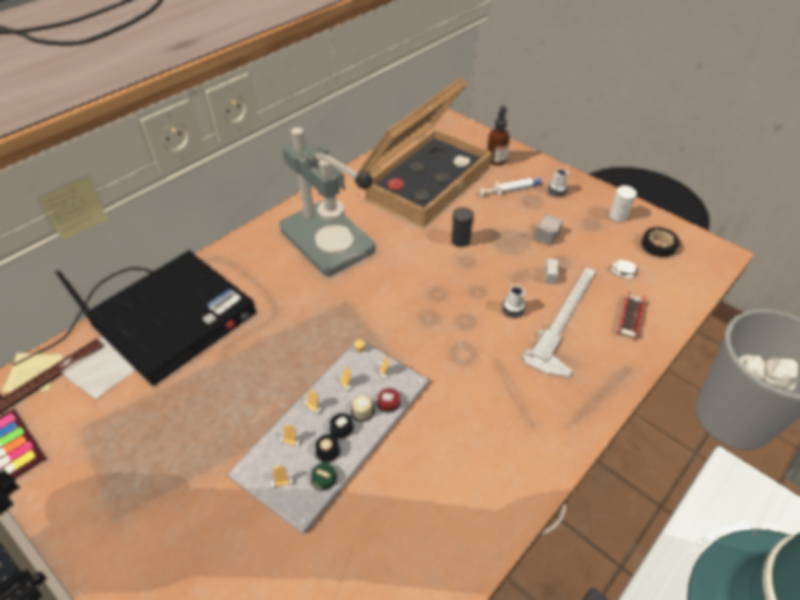

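The top view shows the board near (265,328) in the enlarged picture, turned about 7°. The post is at its far-right corner (343,281), the tabs are on the far side and the mounts on the near side. In the scene view the post is at (360,345), with tabs running from (383,367) down to (280,477). Next I close the fingers and look from above with the wrist camera.

```bash
python3 - <<'E'
from station import *
import numpy as np, cv2, pickle
effector.grasp(5)
a=np.radians(7.4+180); R=np.array([[np.cos(a),np.sin(a),0],[np.sin(a),-np.cos(a),0],[0,0,-1]])
info=viewer.camera_info("wrist");T=np.array(info["T_tool_cam"]);print(info)
out=[]
for k,tgt in enumerate([(0.53,0.19),(0.57,0.12)]):
    # place the camera over the board
    pos=np.array([*tgt,0.0])-R@T[:3,3]; pos[2]=0.30
    try: env.reach(pos,R)
    except env.PlanningError as e: print(e); continue
    env.pause(0.3); s=env.sense(); p,d=viewer.read_camera("wrist")
    out.append((s["ee_pos"],s["tcp_rot"],p,d)); cv2.imwrite(f"pics/w{k}.png",cv2.resize(p[:,:,::-1],(800,600)))
    for n in ["start_post","tab_1_hinge","mount_1","board"]:
        print(n,[(np.round(r["at"],3).tolist(),round(r["score"],2)) for r in tip_of("wrist",n)])
    print(s["t"],s["ee_pos"],s["joint_positions"])
pickle.dump((out,info),open("w.pkl","wb"))
E
```

```text
{'intrinsics': array([[275.18205018,   0.        , 257.95590694],
       [  0.        , 275.18205018, 187.23409065],
       [  0.        ,   0.        ,   1.        ]]), 'T_tool_cam': array([[ 7.84613284e-04,  9.59393372e-01,  2.82070456e-01,
         7.87397606e-02],
       [ 9.99999648e-01, -8.36243902e-04,  6.26575682e-05,
        -1.43235692e-03],
       [ 2.95992954e-04,  2.82070308e-01, -9.59393691e-01,
        -1.52007883e-01],
       [ 0.00000000e+00,  0.00000000e+00,  0.00000000e+00,
         1.00000000e+00]])}
start_post [([0.596, 0.055, 0.024], 0.77)]
tab_1_hinge [([0.543, 0.057, 0.016], 0.87)]
mount_1 [([0.501, 0.085, 0.012], 0.97), ([0.521, 0.159, 0.008], 0.91), ([0.487, 0.221, 0.007], 0.7), ([0.512, 0.191, 0.012], 0.53), ([0.52, 0.116, 0.009], 0.52)]
board [([0.534, 0.161, 0.001], 0.7), ([0.563, 0.112, 0.009], 0.54), ([0.573, 0.166, 0.016], 0.29)]
4.6167 [0.60771437 0.20215297 0.29994298] [-0.44540386  0.39391151  0.09750387  1.56004099 -0.04037081  1.18965631
  1.36050075]
start_post [([0.509, 0.19, 0.014], 0.72), ([0.595, 0.054, 0.021], 0.63)]
tab_1_hinge [([0.543, 0.062, 0.015], 0.57)]
mount_1 [([0.508, 0.192, 0.014], 0.9), ([0.496, 0.085, 0.009], 0.72), ([0.518, 0.118, 0.009], 0.69), ([0.518, 0.159, 0.009], 0.66), ([0.484, 0.22, 0.009], 0.57)]
board [([0.53, 0.161, -0.0], 0.9)]
5.5833 [0.64751082 0.13293035 0.30008849] [-0.34222276  0.4307765   0.12505161  1.50702835 -0.05629073  1.20718703
  1.49352185]
```

View pics/w0.png

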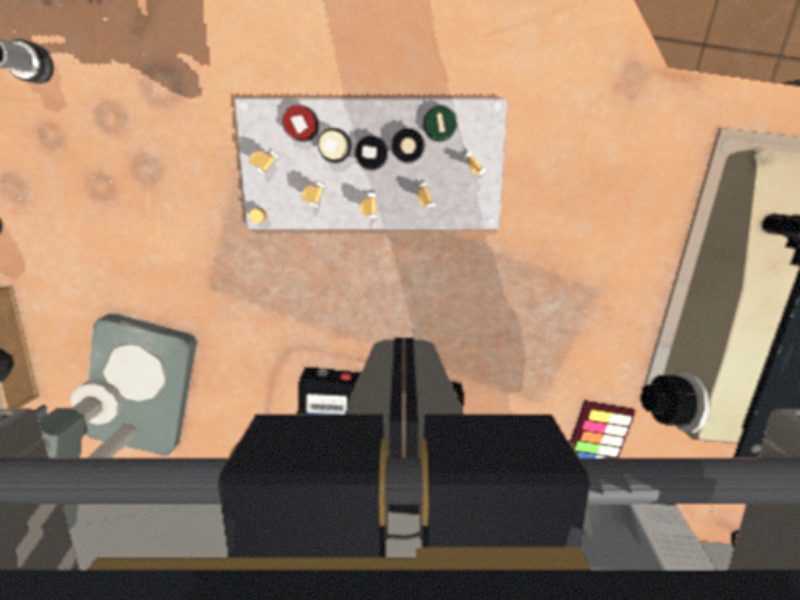

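View pics/w1.png

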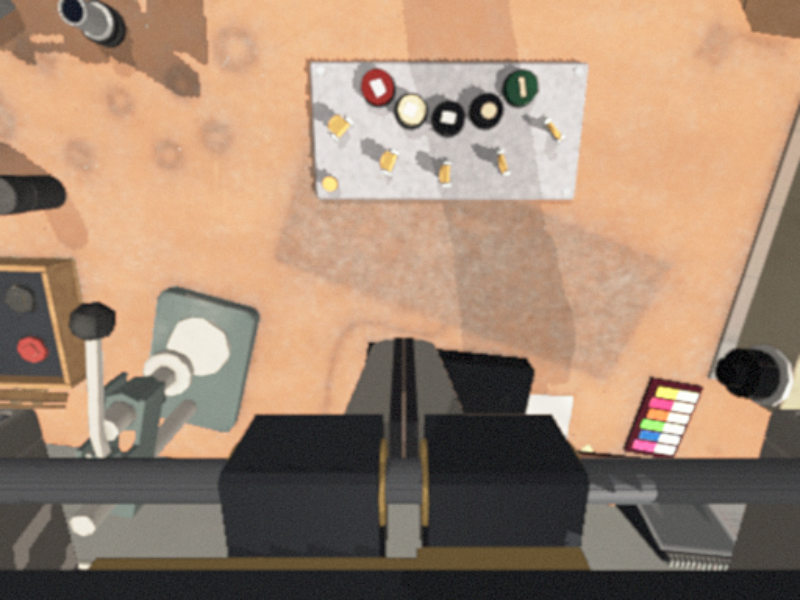

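The w0 corners of the board are (236,98), (506,99), (499,229), (246,230), with the post at (257,216). In w1 they are (310,62), (587,64), (574,199), (315,200), with the post at (330,184). I'll triangulate these and fit the board pose.

```bash
python3 - <<'E'
import numpy as np, cv2, pickle
out,info=pickle.load(open("w.pkl","rb")); K=info["intrinsics"]; T=info["T_tool_cam"]
px=[np.array([(236,98),(506,99),(499,229),(246,230),(257,216),(441,122),(300,123)],float),np.array([(310,62),(587,64),(574,199),(315,200),(330,184),(520,88),(379,87)],float)]
# tabs (hinge = middle of base bar)
tabs=[[(265,161),(313,197),(369,207),(426,198),(476,163)],[(340,128),(388,163),(445,175),(503,163),(555,130)]]
px=[np.vstack([a,t])*0.64-0.18 for a,t in zip(px,tabs)]
Ps=[];rays=[]
for (p,R,_,d),u in zip(out,px):
    W=np.eye(4);W[:3,:3]=R;W[:3,3]=p; C=W@T
    Ccv=C@np.diag([1,-1,-1,1.]); Ps.append(K@np.linalg.inv(Ccv)[:3])
    r=np.c_[u,np.ones(len(u))]@np.linalg.inv(K).T@Ccv[:3,:3].T; rays.append((Ccv[:3,3],r))
X=cv2.triangulatePoints(Ps[0],Ps[1],px[0].T,px[1].T);X=(X[:3]/X[3]).T
print("tri\n",X.round(4))
loc=np.array([(-62.5,-130),(-62.5,130),(62.5,130),(62.5,-130)])/1000
ang=np.radians([-44,-22,0,22,44]); tl=np.c_[-.1075+.145*np.cos(ang),.145*np.sin(ang)]
L=np.vstack([loc,tl]); idx=[0,1,2,3,7,8,9,10,11]; h=np.array([.01]*4+[.0135]*5)
for c,r in rays:
    Q=c+r[idx]*((h-c[2])/r[idx][:,2])[:,None]; Q=Q[:,:2]
    for sl in (slice(0,4),slice(4,9),slice(0,9)):
        l,q=L[sl],Q[sl]; lc,qc=l.mean(0),q.mean(0); H=(l-lc).T@(q-qc)
        th=np.arctan2(H[0,1]-H[1,0],H[0,0]+H[1,1]); M=np.array([[np.cos(th),-np.sin(th)],[np.sin(th),np.cos(th)]])
        t=qc-M@lc; print("yaw",np.degrees(th).round(2),t.round(4),"res mm",np.linalg.norm(q-l@M.T-t,axis=1).round(4)*1000)
    print("post",(c+r[4]*((.024-c[2])/r[4][2])).round(4))
E
```

```text
tri
 [[ 4.876e-01  2.130e-02 -5.000e-04]
 [ 4.557e-01  2.797e-01  5.000e-03]
 [ 5.782e-01  2.960e-01  9.400e-03]
 [ 6.142e-01  3.600e-02  3.300e-03]
 [ 5.953e-01  5.290e-02  2.230e-02]
 [ 4.844e-01  2.212e-01  7.100e-03]
 [ 5.039e-01  9.020e-02  2.440e-02]
 [ 5.426e-01  5.670e-02  1.540e-02]
 [ 5.690e-01  1.067e-01  2.430e-02]
 [ 5.722e-01  1.620e-01  2.300e-02]
 [ 5.551e-01  2.154e-01  2.540e-02]
 [ 5.175e-01  2.601e-01  1.500e-02]]
yaw 7.41 [0.5341 0.1596] res mm [2.8 2.  1.4 0.4]
yaw 6.83 [0.5352 0.1579] res mm [2.2 3.1 1.2 2.3 3.9]
yaw 7.22 [0.5347 0.1586] res mm [3.7 1.  2.3 0.9 2.9 3.9 2.2 2.4 2.7]
post [0.5951 0.0535 0.024 ]
yaw 7.46 [0.5345 0.1586] res mm [1.8 2.  1.3 0.6]
yaw 7.1 [0.534  0.1586] res mm [1.7 2.3 1.1 1.5 2.7]
yaw 7.37 [0.5342 0.1585] res mm [1.8 2.  1.3 0.8 2.1 2.2 1.  1.5 2.7]
post [0.5951 0.0532 0.024 ]
```

Both views agree on the board at (0.534, 0.159) with yaw 7.4°. Heights and post position fit the given sizes. Now the stroke, with the fingertips at z = 28 mm.

```bash
python3 - <<'E'
from station import *
import numpy as np, cv2
y=np.radians(7.4); B=np.array([[np.cos(y),-np.sin(y)],[np.sin(y),np.cos(y)]]); o=np.array([.5343,.159])
a=y+np.pi; R=np.array([[np.cos(a),np.sin(a),0],[np.sin(a),-np.cos(a),0],[0,0,-1]])
r=.147; Z=.047
pt=lambda d,z=Z:np.r_[o+B@[-.1075+r*np.cos(np.radians(d)),r*np.sin(np.radians(d))],z]
A=np.arange(-60,61,7.5)
assert all(solver.inverse_kinematics(pt(d),R) is not None for d in A)
env.reach(pt(-60,.16),R); env.movel(pt(-60),frame=R,rate=.1)
s=env.sense();print(s["t"],s["ee_pos"].round(4),s["wrist_force"].round(1)); f0=s["wrist_force"]
for d in A[1:]:
    env.movel(pt(d),frame=R,rate=.05); s=env.sense(); f=np.linalg.norm(s["wrist_force"]-f0)
    print(d,round(s["t"],1),s["ee_pos"].round(4),f.round(1))
    if f>8: print("stop");break
env.pause(.3)
p,_=viewer.read_camera("top");cv2.imwrite("pics/t1.png",cv2.resize(p[150:260,90:260,::-1],(800,518),interpolation=cv2.INTER_CUBIC))
p,_=viewer.read_camera("scene");cv2.imwrite("pics/s1.png",cv2.resize(p[200:350,130:300,::-1],(680,600),interpolation=cv2.INTER_CUBIC))
E
```

```text
7.9917 [0.5175 0.0284 0.0476] [ 0.7  0.6 -0.6]
-52.5 8.5 [0.5315 0.0413 0.0469] 1.7
-45.0 9.1 [0.5441 0.0556 0.0469] 1.6
-37.5 9.6 [0.5548 0.0716 0.0469] 0.6
-30.0 10.1 [0.5634 0.0889 0.0469] 0.8
-22.5 10.7 [0.5696 0.1071 0.0469] 1.1
-15.0 11.2 [0.5733 0.126  0.0469] 1.3
-7.5 11.7 [0.5746 0.1452 0.0469] 0.5
0.0 12.3 [0.5734 0.1644 0.047 ] 1.5
7.5 12.8 [0.5696 0.1832 0.047 ] 1.3
15.0 13.3 [0.5635 0.2014 0.047 ] 1.2
22.5 13.9 [0.555  0.2187 0.047 ] 0.6
30.0 14.4 [0.5443 0.2347 0.047 ] 0.9
37.5 14.9 [0.5317 0.2492 0.047 ] 1.8
45.0 15.5 [0.5172 0.2618 0.047 ] 1.9
52.5 16.0 [0.5013 0.2726 0.0471] 0.7
60.0 16.5 [0.484  0.2811 0.0471] 0.7
```

View pics/s1.png

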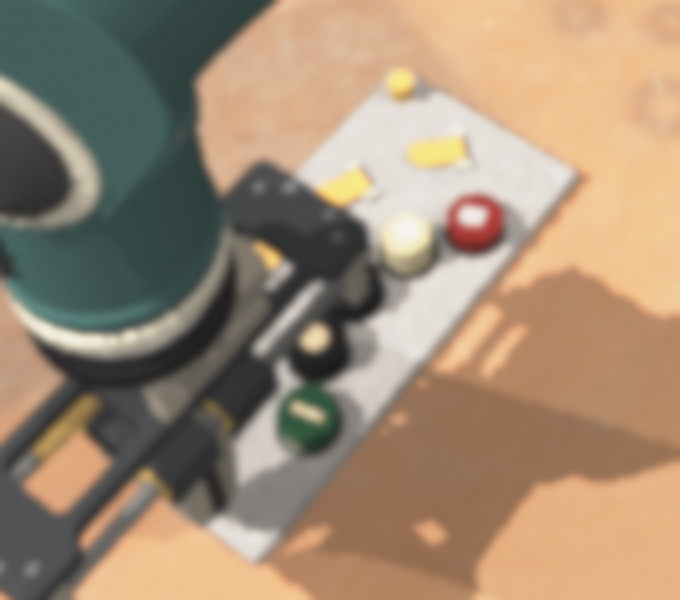

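View pics/t1.png

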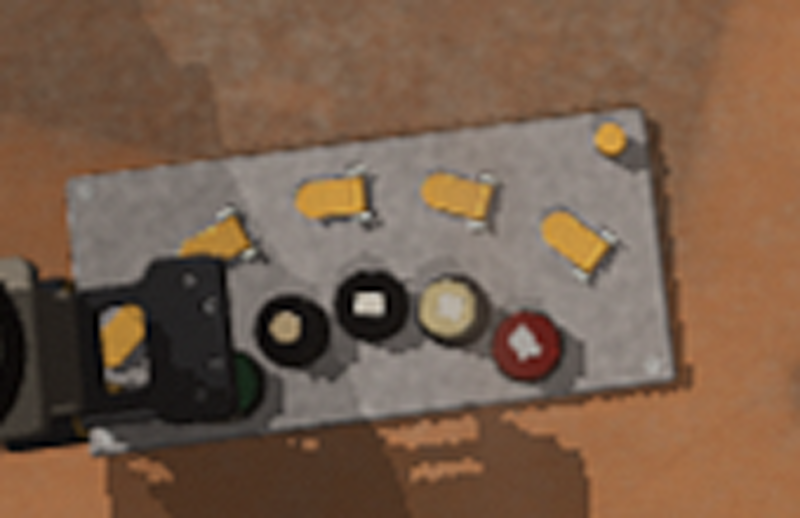

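The top crop shows tabs 1–4 flat at (578,240), (457,193), (332,197) and (220,237). Tab 5 looks flat too, seen through the gripper gap at (123,335), and the mounts are in place. I'll lift and check.

```bash
python3 - <<'E'
from station import *
import numpy as np, cv2
p=env.sense()["ee_pos"]; env.movel([p[0],p[1],.2],rate=.1); env.movel([.45,.42,.28],rate=.2); env.pause(.5)
q,_=viewer.read_camera("top");cv2.imwrite("pics/t2.png",cv2.resize(q[150:260,90:260,::-1],(800,518),interpolation=cv2.INTER_CUBIC))
for n in ["mount_1","board"]: print(n,[np.round(r["at"],3).tolist() for r in tip_of("top",n)])
print(env.sense()["t"])
E
```

```text
mount_1 [[0.508, 0.192, 0.009], [0.486, 0.223, 0.008], [0.499, 0.087, 0.012], [0.523, 0.161, 0.012], [0.513, 0.12, 0.014], [0.562, 0.11, 0.017]]
board [[0.53, 0.158, 0.001]]
20.2333
```

View pics/t2.png

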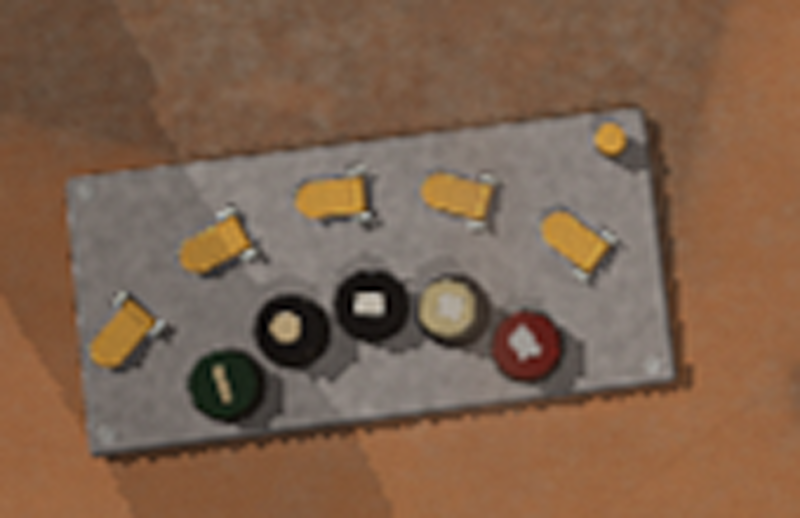

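All five tabs lie flat, from (578,240) to (123,330), and the mounts have not moved.

```bash
python3 -c "
from station import *
print(workorder.finish_job())"
```

```text
the job is handed in; nothing more can be done
None
```

I knocked all five tabs flat in order with one low stroke from the post end; the last top picture shows the mounts in place, the hand is lifted clear, and the job was handed in at about 20 s of the 48 s allowed (no verdict was returned).

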